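Knock the stuck tube block out of a block heater

TASK

The aluminium tube block is stuck in the block heater that leans in the steel cradle. Take the push rod from its wooden stand, push the block out from behind with it, through the round hole in the middle of the heater's back, so that it drops into the lined tray, then put the rod back upright in its stand and let go. Leave the tube rack, the brown bottle and the white jar where they stand.

Things in the scene. Friction and masses are not known exactly. Their poses are not given: they have to be found in the camera images.
- heater: Block heater: white box 90 x 100 x 74 mm, fixed, leaning 35 deg from upright, mouth down and away from the robot. Origin: centre of the round access hole (28 mm across) on the outer face of its steel back plate (8 mm thick), 185 mm above the table. z: the hole's and pocket's axis, out of the back, up and towards the robot, 35 deg from vertical: push along -z. y: level, across the box (100 mm).
- heater_mouth (a point): Centre of the heater's open mouth, 74 mm from the access hole along the axis (same axes as the heater), 124 mm above the table. The pocket is 52 mm square and 66 mm deep, from the back plate to here.
- cradle: Fixed steel cradle that holds the heater: two upright cheeks 5 mm thick beside it, up to 158 mm high, and an 8 mm base plate 110 x 124 mm. Origin: on the table, straight below the centre of the access hole; x: level, the way the mouth faces.
- block_center (a point): Centre of the loose aluminium tube block, 50 x 50 x 70 mm (70 along the axis), about 0.4 kg, 4 wells in front. It starts against the back plate: its rear face is 8 mm inside the hole, its front 4 mm out of the mouth. Two spring pads in the pocket clamp it (push: 8 to 20 N) and let go after about 40 mm; it may hang in the mouth until pushed on (all out at 70 mm), then drops into the tray.
- tray: Open aluminium tray 200 x 200 mm, 35 mm high, walls 4 mm, a rubber mat in it with its top 9 mm above the table. Fixed, under the heater's mouth. Origin: centre of its underside.
- stand: Fixed wooden block 80 x 80 mm, 60 mm high, with one upright hole 20 mm across and 50 mm deep (its floor 10 mm above the table) in the middle of its top. Origin: centre of its underside.
- rod_handle (a point): Grasp point of the push rod, on its axis. Rod: 165 mm long, 0.16 kg; round wooden handle 24 mm across, 65 mm long; below it a steel shaft 14 mm across, 100 mm long. This point is 30 mm above the handle's lower end, 35 mm below its top; z: along the rod to the handle's end. It starts upright in the stand, tip on the hole's floor, this point 140 mm above the table.
- rod_tip (a point): The lower end of the push rod's shaft, on its axis, 130 mm below the grasp point of the handle.
- tube_rack: Bystander: white plastic test-tube rack 70 x 150 mm, 98 mm high with its tubes, loose. Origin: centre of its underside.
- amber: Bystander: brown bottle with white cap, 66 mm across, 160 mm high, loose. Origin: centre of its underside.
- jar: Bystander: white jar 72 mm across, 110 mm high, loose. Origin: centre of its underside.
Things that resemble listed ones, but are neither listed nor needed, are in the scene too. Several things have the shape of the stand; the one meant has the colours described above.

How it is judged:
By the outcome, as a careful person would: the job done as asked, in the order asked, and still so for the second after the job is handed in, with the robot touching nothing.
It also fails if it takes over 58 s, if anything falls off the work surface, if the arm or the gripper's body presses on something with over 40 N, if the wrist force passes 120 N, or if a joint passes its speed limit or range.

ROBOT

A 6-joint arm with a two-finger parallel gripper is mounted at the origin on the work surface. World frame = base frame: x ahead of the robot, y to its left, z up, the work surface at z = 0. Lengths are in mm, angles in rad, forces in N, time in s.
With the tool pointing down it reaches from about 350 to 875 mm from the base axis. Payload 4.2 kg.
Tool frame: the origin (TCP) lies at the very end of the fingers, on their centre line; the grasp point (between the pads) lies 19 mm behind it; z points along the fingers, y is the line along which they close (so a half turn about z gives the same grasp; the last joint's range is limited). The gripper opens to 85 mm and grips with 20 to 120 N. Pads are 22 mm wide; open, the fingers measure 114 mm over their backs; the gripper's body (76 mm by 85 mm) begins 54 mm behind the grasp point. The pads swing forward as they close: fully open they stand 13 mm farther back than shut.
Start: joints at [-1.012, 0.385, 0.008, 0, -1.194, -0.259], TCP at [184.596, -597.096, 231.312] pointing down, gripper open.
Joint ranges: [-3.14, 3.14], [-1.21, 2.06], [-1.07, 1.41], [-3.16, 2.05], [-2.99, -0.16], [-3.1, 3.1]. Speed limits (rad/s): [2.79, 2.79, 3.14, 3.14, 3.14, 3.14].

INTERFACE

Orientations are given as a unit quaternion [x, y, z, w].
In Python, from bench import arm, optics gives the robot as it stands. The module is installed in compiled form; this text tells all that it offers.
- The arm moves only by the tool step_arm, never from a script. Its argument "motion" is a list of rows, each an object with "dr": the turn, a rotation vector about the tool's x, y, z in units of 8 degrees (1.0 is 8 degrees), a list of three; "slide": the shift along the tool's x, y, z in mm, a list of three; "jaw": the finger opening in mm, from 0 to 85.4. A call has exactly 8 rows; each row is the pose to reach, as a shift and turn from the pose commanded when the call began, along the tool's axes at that moment; what a row does not reach only later rows make up. A row lasts 1/8 s, in which the tool goes at most 62.5 mm and 10.7 degrees, less where a joint would pass 70% of its speed; a pose out of reach is approached as far as the arm can. A call with a gripper value outside its range is refused whole. The fingers move at their own pace and stop on an object; the grip force is fixed at half the most. Time passes only in rows, so rows that repeat a pose let the fingers close, or fill a call up. It gives the time, the measured TCP pose, the force, the opening and the grip force at its end, in the units of the state.
- arm.read_state(): the state, without advancing time (a new reading comes with each control period).
- optics.get_image(name): name is "scene" or "top"; returns the picture (420x560x3 uint8, blue, green, red); there is no depth.
- optics.camera_info(name): a dict with "camera_matrix" (3x3 intrinsics, pixels), "view" (4x4, takes a point from world to camera coordinates). Camera axes: x right, y up, looking along -z (the intrinsics and any distortion apply to the point x, -y, -z); pixel columns grow to the right and rows downward; lengths in mm; the calibration is good to about 2 mm. A picture is of the moment at which its call begins. camera_info takes no time and is no camera call.
- arm.job_done(): hands the job in; it is judged then, once.
The state is a dict: "clock": time; "joints": joint angles; "joint_vel": joint speeds; "joint_efforts": joint torques, N m; "position": TCP position; "ee_rot": TCP orientation; "contact_force": force on the tool from outside, world axes, zero at the start; "wrist_torque": the same for the moment, N m; "gripper_width": finger opening in mm; "grasp_force": force on a finger pad.
Only numpy, scipy, OpenCV 4.12 (cv2) and the standard library are available. Lean on these libraries where they do the work, as an engineer would, in place of code of your own. Each camera call takes 0.05 s, during which the arm holds its last target. There are 200 camera calls.

## Working session

There is one attempt and no reset: what is moved stays moved. The work goes in short steps, Python scripts to look and compute and a tool call to move; the robot and the scene stay as the last step left them, time stands still between calls to the robot, and variables do not carry over. Pictures are saved under pics/ and viewed, at most 10 in all, crops included, and the job is handed in when it is done.

Besides the shell and the picture viewer there is one more tool, called after "Call:" as a command line: name --argument value ..., lists and objects as JSON in quotes. step_arm: Moves the arm, as the interface text tells. Its arguments: {"type":"object","properties":{"motion":{"type":"array","items":{"type":"object","properties":{"dr":{"type":"array","items":{"type":"number"}},"slide":{"type":"array","items":{"type":"number"}},"jaw":{"type":"number"}}}}},"required":["motion"]}

```bash
mkdir -p pics
python3 - <<'E'
from bench import arm, optics
import cv2
for n in("scene","top"):
    cv2.imwrite(f"pics/{n}0.png",optics.get_image(n)); c=optics.camera_info(n); print(n,c)
print(arm.read_state())
E
```

```text
scene {'camera_matrix': array([[455.39295504,   0.        , 273.71219727],
       [  0.        , 455.39295504, 213.69441493],
       [  0.        ,   0.        ,   1.        ]]), 'view': array([[ 8.29445265e-01,  5.58388528e-01, -1.49266432e-02,
        -4.36031092e+02],
       [-3.28642919e-01,  5.09434137e-01,  7.95280259e-01,
         1.02260788e+02],
       [ 4.51679515e-01, -6.54735910e-01,  6.06058169e-01,
        -1.42275957e+03],
       [ 0.00000000e+00,  0.00000000e+00,  0.00000000e+00,
         1.00000000e+00]])}
top {'camera_matrix': array([[424.65364537,   0.        , 273.4606137 ],
       [  0.        , 424.65364537, 201.7323366 ],
       [  0.        ,   0.        ,   1.        ]]), 'view': array([[ 1.65185055e-02, -9.99682172e-01, -1.90445098e-02,
        -2.44818473e+01],
       [ 9.94956891e-01,  1.45497990e-02,  9.92425765e-02,
        -5.49074549e+02],
       [-9.89339407e-02, -2.05878053e-02,  9.94881007e-01,
        -1.03597668e+03],
       [ 0.00000000e+00,  0.00000000e+00,  0.00000000e+00,
         1.00000000e+00]])}
{'clock': 0.1, 'joints': array([-1.01242595e+00,  3.85546909e-01,  6.75453995e-03, -4.30371409e-04,
       -1.19400737e+00, -2.58572748e-01]), 'joint_vel': array([-0.00136082, -0.00220883,  0.00359372,  0.00205179,  0.00093517,
       -0.00025491]), 'joint_efforts': array([-1.10580113e-03, -3.93317592e+01,  1.88929635e+01,  4.19795975e+00,
       -2.58240128e-03,  5.42321345e-06]), 'position': array([ 184.42380916, -596.62409459,  230.28795283]), 'ee_rot': array([-1.49259520e-01,  9.88797529e-01,  9.98740370e-04, -2.14328588e-04]), 'contact_force': array([-0.00116149,  0.38084484, -0.39422816]), 'wrist_torque': array([-0.04116495, -0.00527413,  0.04094062]), 'grasp_force': 0.0, 'gripper_width': 85.1051930596834}
```

View pics/scene0.png

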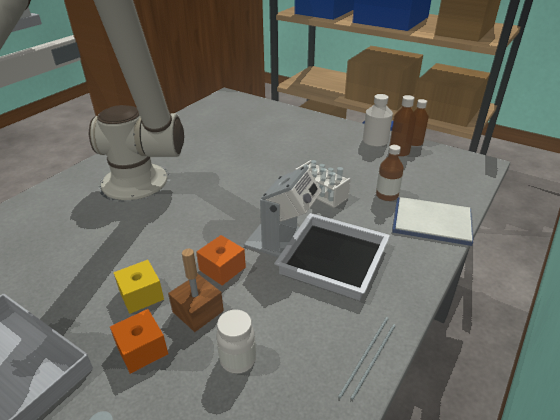

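View pics/top0.png

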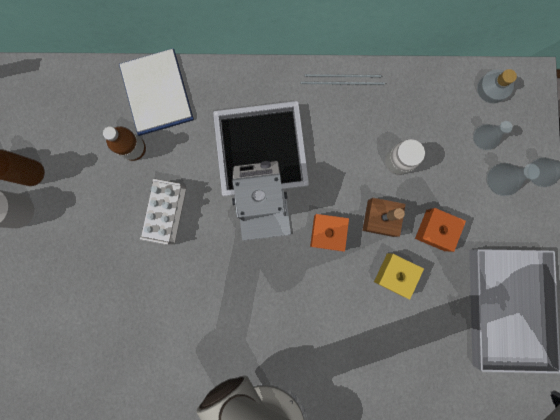

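The scene view shows the heater at about (290,195), the tray at (335,255) and the jar at (236,342). The bottle is at (390,175) and the rack at (325,182).

Four things have the stand's shape, by top-view pixels: orange (331,232), orange (441,230), yellow (401,276) and brown wood (385,217). The brown one fits, because it is wooden and holds the rod. I'll confirm it in an enlarged crop.

Run:
```python
import cv2, numpy as np
t=cv2.imread("pics/top0.png"); s=cv2.imread("pics/scene0.png")
a=cv2.resize(t[150:250,225:425],None,fx=4,fy=4,interpolation=cv2.INTER_CUBIC)
cv2.imwrite("pics/ctop.png",a)
b=cv2.resize(s[150:335,160:390],None,fx=3.2,fy=3.2,interpolation=cv2.INTER_CUBIC)
cv2.imwrite("pics/cscene.png",b); print(a.shape,b.shape)
```

```text
(400, 800, 3) (592, 736, 3)
```

View pics/ctop.png

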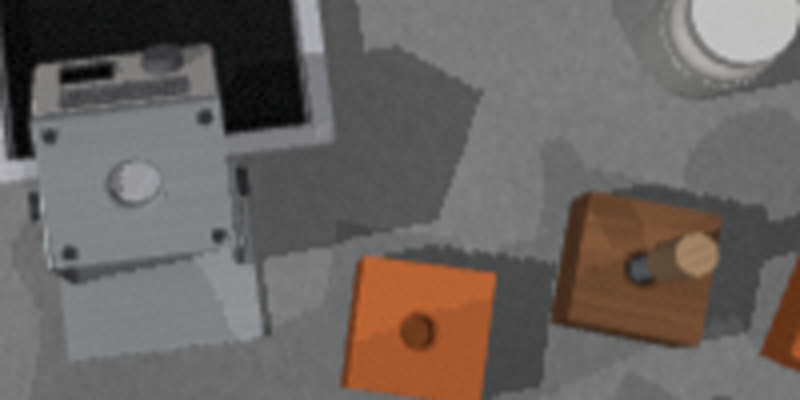

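View pics/cscene.png

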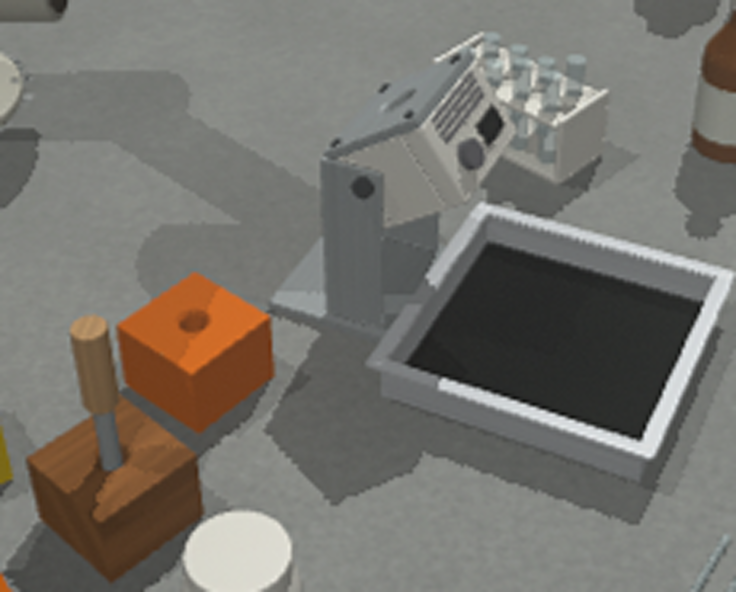

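The crops confirm that the brown wooden block holds the rod: top crop foot (640,269), handle top (697,254). The heater hole is at crop (134,184) in the top view and (399,99) in the scene view. Next I'll fit the poses.

```bash
cat > h.py <<'E'
import numpy as np
from bench import arm, optics
from scipy.optimize import least_squares
from scipy.spatial.transform import Rotation as R
CI={n:optics.camera_info(n) for n in("scene","top")}
def proj(n,P):
    K=CI[n]["camera_matrix"];V=CI[n]["view"]
    q=np.asarray(P,float)@V[:3,:3].T+V[:3,3]; q=q*[1,-1,-1]
    q=q@K.T; return q[...,:2]/q[...,2:]
def ct(u,v): return [(u+.5)/4-.5+225,(v+.5)/4-.5+150]
def cs(u,v): return [(u+.5)/3.2-.5+160,(v+.5)/3.2-.5+150]
E
python3 - <<'E'
from h import *
# points
def tri(obs):
    f=lambda p:np.concatenate([proj(n,p)-o for n,o in obs])
    r=least_squares(f,[500,-300,60]); return r.x,r.fun
print("handletop",tri([("top",ct(697,254)),("scene",cs(91,327))]))
print("hole",tri([("top",ct(135,184)),("scene",cs(399,99))]))
def fz(obs,z):
    f=lambda p:np.concatenate([proj(n,[p[0],p[1],z])-o for n,o in obs])
    r=least_squares(f,[500,-300]); return r.x,r.fun
print("top z175",fz([("top",ct(697,254)),("scene",cs(91,327))],175))
print("foot z60",fz([("scene",cs(112,466))],60),fz([("top",ct(638,270))],60))
c=[fz([("top",ct(*p))],60)[0] for p in[(592,193),(721,215),(700,346),(570,324)]]
print("standtop corners",c,np.mean(c,0))
c=[fz([("scene",cs(*p))],60)[0] for p in[(28,462),(123,397),(202,457),(104,527)]]
print("standtop corners scene",c,np.mean(c,0))
# heater fit
a=np.radians(35)
def pts(x,y,w,h):
    m=np.array([np.cos(w),np.sin(w),0]); zz=np.array([0,0,1])
    z=np.cos(a)*zz-np.sin(a)*m; yy=np.array([-np.sin(w),np.cos(w),0]); xx=np.cross(yy,z)
    return np.array([x,y,185])+ h[:,:1]*xx+h[:,1:2]*yy
s=lambda d,e:np.array([[d,e],[d,-e],[-d,-e],[-d,e],[0,0]])
T=np.array([ct(*p) for p in[(51,136),(205,117),(219,236),(70,253),(135,184)]])
S=np.array([cs(*p) for p in[(456,57),(384,88),(335,144),(399,99)]])
def f(p):
    h=s(p[3],p[4]); P=pts(p[0],p[1],p[2],h)
    t=proj("top",P)-T
    sc=proj("scene",P)
    # scene: which screws: far-left(+y,+x)=456,57 ; right-front?(x,-y)=... fit only hole
    return np.concatenate([t.ravel(),sc[4]-S[3]])
r=least_squares(f,[560,30,0,35,40]);print("heater",r.x,r.fun.round(2))
print(proj("scene",pts(*r.x[:3],s(r.x[3],r.x[4]))), S)
E
```

```text
handletop (array([ 515.87125062, -286.22024041,  173.41978375]), array([-0.68729346, -0.75576451, -0.94545183,  0.00250995]))
hole (array([547.42850711,  14.11294722, 186.19795517]), array([-0.43982431, -0.59067421, -0.80388147,  0.1231763 ]))
top z175 (array([ 516.22503221, -286.38517314]), array([-0.40961953, -0.97479109, -0.97350112, -0.48222432]))
foot z60 (array([ 523.78284749, -293.32560504]), array([5.68434189e-14, 5.68434189e-14])) (array([ 512.8135881, -283.3635345]), array([0., 0.]))
standtop corners [array([ 558.9882561 , -256.13522318]), array([ 546.76966678, -333.43763085]), array([ 467.84857141, -319.84664547]), array([ 479.75320065, -242.48016966])] [ 513.33992373 -287.97491729]
standtop corners scene [array([ 474.82967626, -321.10412684]), array([ 487.15684714, -241.06742895]), array([ 568.39042785, -254.68625598]), array([ 554.13388748, -334.73390792])] [ 521.12770968 -287.89792992]
heater [5.45673281e+02 1.30544616e+01 1.32581341e-01 3.59935483e+01
 4.06897022e+01] [-0.34 -0.44 -0.23 -0.25 -0.32 -0.44 -0.21 -0.32  0.07  0.3  -1.67  0.54]
[[301.2757948  168.16310269]
 [286.71852408 185.50168685]
 [263.86813808 194.23644317]
 [278.99759665 177.16404619]
 [282.67093325 181.13079253]] [[302.15625 167.46875]
 [279.65625 177.15625]
 [264.34375 194.65625]
 [284.34375 180.59375]]
```

```bash
cat >> h.py <<'E'
A=np.radians(35)
def Rdown(ang):  # tool down, x_t at world angle ang
    x=np.array([np.cos(ang),np.sin(ang),0]);z=np.array([0,0,-1.]);return np.c_[x,np.cross(z,x),z]
def Rheat(w=.1326,a=A):
    x=np.array([np.sin(w),-np.cos(w),0]);z=np.array([np.sin(a)*np.cos(w),np.sin(a)*np.sin(w),-np.cos(a)])
    return np.c_[x,np.cross(z,x),z]
def go(p,Rt):
    s=arm.read_state();R0=R.from_quat(s["ee_rot"]).as_matrix()
    print("dr",(R.from_matrix(R0.T@Rt).as_rotvec()/np.radians(8)).round(3),"slide",(R0.T@(np.array(p)-s["position"])).round(1))
def st():
    s=arm.read_state();print({k:np.round(s[k],3) for k in("clock","position","ee_rot","contact_force","wrist_torque","gripper_width","grasp_force","joints")})
E
python3 -c "
from h import *
go([517,-288,230],Rdown(-2.34))"
```

```text
dr [ 1.500e-02  3.000e-03 -3.595e+00] slide [-408.9  196.7    0.6]
```

Call:
step_arm --motion '[{"dr":[0,0,-3.6],"slide":[-409,197,0],"jaw":85},{"dr":[0,0,-3.6],"slide":[-409,197,0],"jaw":85},{"dr":[0,0,-3.6],"slide":[-409,197,0],"jaw":85},{"dr":[0,0,-3.6],"slide":[-409,197,0],"jaw":85},{"dr":[0,0,-3.6],"slide":[-409,197,0],"jaw":85},{"dr":[0,0,-3.6],"slide":[-409,197,0],"jaw":85},{"dr":[0,0,-3.6],"slide":[-409,197,0],"jaw":85},{"dr":[0,0,-3.6],"slide":[-409,197,0],"jaw":85}]'

```text
clock: 1.1
position: [519.1, -285.5, 230.5]
ee_rot: [-0.392, 0.92, 0.0, -0.0]
contact_force: [-0.3, 0.2, -0.4]
gripper_width: 84.8
grasp_force: 0.0
```

Run:
```python
from h import *
import cv2
st()
s=optics.get_image("scene");t=optics.get_image("top")
p=arm.read_state()["position"]
print(proj("scene",p),proj("top",p))
a=cv2.resize(s[180:340,120:320],None,fx=3,fy=3,interpolation=cv2.INTER_CUBIC)
b=cv2.resize(t[150:310,340:440],None,fx=2,fy=3,interpolation=cv2.INTER_CUBIC)
cv2.imwrite("pics/near1.png",np.hstack([a,b]));print(np.hstack([a,b]).shape)
```

```text
{'clock': np.float64(1.1), 'position': array([ 519.131, -285.495,  230.534]), 'ee_rot': array([-0.392,  0.92 ,  0.   , -0.   ]), 'contact_force': array([-0.274,  0.194, -0.375]), 'wrist_torque': array([-0.03 ,  0.017,  0.047]), 'gripper_width': np.float64(84.762), 'grasp_force': np.float64(0.0), 'joints': array([-0.23 ,  0.331, -0.076, -0.   , -1.166, -0.534])}
[183.78014232 229.93098818] [406.2957377  209.23483096]
(480, 800, 3)
```

View pics/near1.png

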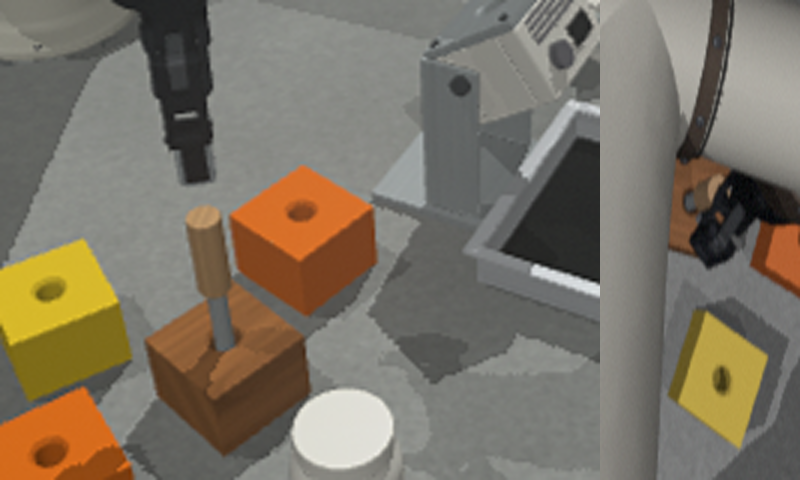

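The fingers are at crop (196,170) above the handle top at (205,217), with room on both sides. I'll go down around the handle top and check again.

```bash
python3 -c "
from h import *
go([517,-287,160],Rdown(-2.34))"
```

```text
dr [ 0.008 -0.003  0.024] slide [ 0.7  0.5 70.6]
```

Call:
step_arm --motion '[{"dr":[0,0,0],"slide":[0,0,0],"jaw":85},{"dr":[0,0,0],"slide":[0,0,20],"jaw":85},{"dr":[0,0,0],"slide":[0,0,40],"jaw":85},{"dr":[0,0,0],"slide":[0,0,60],"jaw":85},{"dr":[0,0,0],"slide":[0,0,70],"jaw":85},{"dr":[0,0,0],"slide":[0,0,70],"jaw":85},{"dr":[0,0,0],"slide":[0,0,70],"jaw":85},{"dr":[0,0,0],"slide":[0,0,70],"jaw":85}]'

```text
clock: 2.2
position: [517.6, -288.3, 162.2]
ee_rot: [-0.391, 0.921, -0.001, 0.001]
contact_force: [0.9, 0.1, -0.5]
gripper_width: 84.6
grasp_force: 0.0
```

Run:
```python
from h import *
import cv2
st()
s=optics.get_image("scene")
p=arm.read_state()["position"]
q=arm.read_state();Rm=R.from_quat(q["ee_rot"]).as_matrix()
print(proj("scene",p),proj("scene",p-Rm[:,1]*45-Rm[:,2]*13))
a=cv2.resize(s[190:310,140:250],None,fx=5,fy=5,interpolation=cv2.INTER_CUBIC)
cv2.imwrite("pics/near2.png",a);print(a.shape)
```

```text
{'clock': np.float64(2.2), 'position': array([ 517.581, -288.332,  162.236]), 'ee_rot': array([-0.391,  0.921, -0.001,  0.001]), 'contact_force': array([ 0.858,  0.083, -0.542]), 'wrist_torque': array([0.039, 0.067, 0.02 ]), 'gripper_width': np.float64(84.57), 'grasp_force': np.float64(0.0), 'joints': array([-0.235,  0.386, -0.174,  0.   , -1.009, -0.533])}
[187.83083579 256.97461599] [188.3954921 267.7122368]
(600, 550, 3)
```

View pics/near2.png

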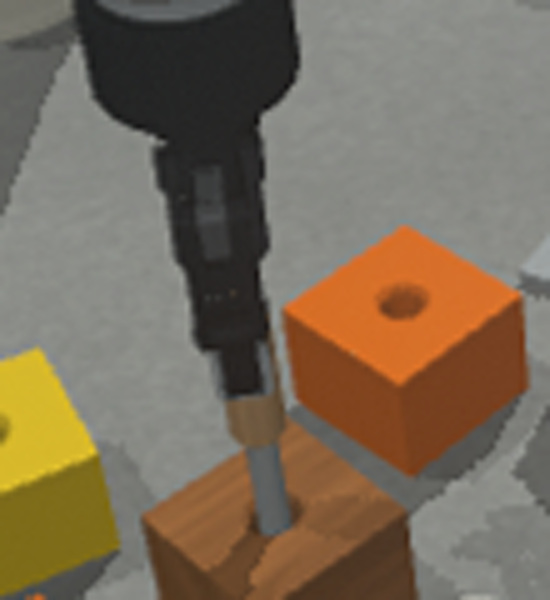

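The near fingertip centre is at crop (242,395), within 1–2 px of its projection, so the scene calibration holds here. The rod (handle end (257,440), shaft foot (272,530)) sits slightly to the right of the fingers. I'll compute the offset.

Run:
```python
from h import *
q=arm.read_state();p=q["position"];Rm=R.from_quat(q["ee_rot"]).as_matrix()
for z,u,v in((110,257,436),(85,264,487),(62,273,525)):
    o=np.array([140+(u+.5)/5-.5,190+(v+.5)/5-.5])
    f=lambda k:(proj("scene",[p[0]+k[0]*Rm[0,0]+k[1]*Rm[0,1],p[1]+k[0]*Rm[1,0]+k[1]*Rm[1,1],z])-o)
    print(z,least_squares(f,[0,0]).x)
go([517,-287,119],Rdown(-2.34))
```

```text
110 [ 0.43740781 -3.06544203]
85 [ 0.97171717 -7.7121559 ]
62 [ 0.03512888 -7.81039736]
dr [-0.01   0.005  0.007] slide [-0.5  1.3 43.1]
```

Call:
step_arm --motion '[{"dr":[0,0,0],"slide":[0,-1,20],"jaw":85},{"dr":[0,0,0],"slide":[0,-1,41],"jaw":85},{"dr":[0,0,0],"slide":[0,-1,41],"jaw":85},{"dr":[0,0,0],"slide":[0,-1,41],"jaw":30},{"dr":[0,0,0],"slide":[0,-1,41],"jaw":10},{"dr":[0,0,0],"slide":[0,-1,41],"jaw":10},{"dr":[0,0,0],"slide":[0,-1,41],"jaw":10},{"dr":[0,0,0],"slide":[0,-1,41],"jaw":10}]'

```text
clock: 3.25
position: [517.8, -288.7, 121.1]
ee_rot: [-0.391, 0.921, -0.0, -0.0]
contact_force: [-0.3, 1.5, 5.2]
gripper_width: 22.3
grasp_force: 58.5
```

```bash
python3 -c "
from h import *
st()"
```

```text
{'clock': np.float64(3.25), 'position': array([ 517.811, -288.691,  121.092]), 'ee_rot': array([-0.391,  0.921, -0.   , -0.   ]), 'contact_force': array([-0.341,  1.455,  5.209]), 'wrist_torque': array([ 0.77 ,  0.665, -0.009]), 'gripper_width': np.float64(22.348), 'grasp_force': np.float64(58.474), 'joints': array([-0.236,  0.429, -0.221,  0.   , -0.92 , -0.533])}
```

Call:
step_arm --motion '[{"dr":[0,0,0],"slide":[0,0,-15],"jaw":10},{"dr":[0,0,0],"slide":[0,0,-30],"jaw":10},{"dr":[0,0,0],"slide":[0,0,-50],"jaw":10},{"dr":[0,0,0],"slide":[0,0,-75],"jaw":10},{"dr":[0,0,0],"slide":[0,0,-110],"jaw":10},{"dr":[0,0,0],"slide":[0,0,-160],"jaw":10},{"dr":[0,0,0],"slide":[0,0,-180],"jaw":10},{"dr":[0,0,0],"slide":[0,0,-180],"jaw":10}]'

```text
clock: 4.25
position: [518.6, -289.1, 302.9]
ee_rot: [-0.39, 0.921, -0.002, 0.002]
contact_force: [-0.3, 0.9, -2.4]
gripper_width: 22.8
grasp_force: 58.9
```

```bash
python3 -c "
from h import *
st()
Rt=Rheat(); z=-Rt[:,2]
print('at100',np.array([546,14,185])+z*191)
go(np.array([546,14,185])+z*191,Rt)"
```

```text
{'clock': np.float64(4.25), 'position': array([ 518.62 , -289.071,  302.937]), 'ee_rot': array([-0.39 ,  0.921, -0.002,  0.002]), 'contact_force': array([-0.327,  0.911, -2.431]), 'wrist_torque': array([0.021, 0.015, 0.045]), 'gripper_width': np.float64(22.784), 'grasp_force': np.float64(58.948), 'joints': array([-0.236,  0.289,  0.046,  0.   , -1.322, -0.533])}
at100 [437.40861321  -0.48420835 341.45804046]
dr [ 4.031 -1.966 -6.245] slide [-151.2  258.8  -39.4]
```

Call:
step_arm --motion '[{"dr":[0.67,-0.33,-1.04],"slide":[-25,43,-30],"jaw":10},{"dr":[1.34,-0.66,-2.08],"slide":[-50,86,-39],"jaw":10},{"dr":[2.0,-1.0,-3.1],"slide":[-75,129,-39],"jaw":10},{"dr":[2.7,-1.3,-4.2],"slide":[-100,172,-39],"jaw":10},{"dr":[3.4,-1.65,-5.2],"slide":[-125,215,-39],"jaw":10},{"dr":[4.03,-1.97,-6.25],"slide":[-151,259,-39],"jaw":10},{"dr":[4.03,-1.97,-6.25],"slide":[-151,259,-39],"jaw":10},{"dr":[4.03,-1.97,-6.25],"slide":[-151,259,-39],"jaw":10}]'

```text
clock: 5.25
position: [436.3, -0.1, 338.9]
ee_rot: [0.718, -0.629, 0.195, -0.225]
contact_force: [-0.1, 0.2, -0.9]
gripper_width: 22.8
grasp_force: 59.2
```

```bash
python3 -c "
from h import *
st()
Rt=Rheat(); z=-Rt[:,2]
go(np.array([546,14,185])+z*126,Rt)"
```

```text
{'clock': np.float64(5.25), 'position': array([ 4.36329e+02, -9.40000e-02,  3.38891e+02]), 'ee_rot': array([ 0.718, -0.629,  0.195, -0.225]), 'contact_force': array([-0.138,  0.168, -0.867]), 'wrist_torque': array([-0.153,  1.371, -0.03 ]), 'gripper_width': np.float64(22.77), 'grasp_force': np.float64(59.208), 'joints': array([ 0.504, -0.337, -0.728,  0.35 , -0.637, -0.595])}
dr [ 0.043  0.02  -0.002] slide [ 0.7 -2.7 63.5]
```

Call:
step_arm --motion '[{"dr":[0,0,0],"slide":[0,0,0],"jaw":10},{"dr":[0.02,0.01,0],"slide":[0,-1,20],"jaw":10},{"dr":[0.04,0.02,0],"slide":[0.5,-2,40],"jaw":10},{"dr":[0.04,0.02,0],"slide":[0.5,-2,55],"jaw":10},{"dr":[0.04,0.02,0],"slide":[0.5,-2,63],"jaw":10},{"dr":[0.04,0.02,0],"slide":[0.5,-2,63],"jaw":10},{"dr":[0.04,0.02,0],"slide":[0.5,-2,63],"jaw":10},{"dr":[0.04,0.02,0],"slide":[0.5,-2,63],"jaw":10}]'

```text
clock: 6.25
position: [473.9, 4.5, 289.5]
ee_rot: [0.717, -0.628, 0.199, -0.227]
contact_force: [-0.2, -1.0, -1.9]
gripper_width: 22.7
grasp_force: 59.3
```

Run:
```python
from h import *
import cv2
st()
s=optics.get_image("scene");t=optics.get_image("top")
q=arm.read_state();p=q["position"];Rm=R.from_quat(q["ee_rot"]).as_matrix()
tip=p+111*Rm[:,2];H=[546,14,185]
for n,(x,y) in (("scene",(240,130)),("top",(215,150))):
    print(n,[((proj(n,k)-[x,y]+.5)*5-.5).round(1) for k in (tip,H,p+81*Rm[:,2])])
a=cv2.resize(s[130:230,240:320],None,fx=5,fy=5,interpolation=cv2.INTER_CUBIC)
b=cv2.resize(t[150:250,215:295],None,fx=5,fy=5,interpolation=cv2.INTER_CUBIC)
cv2.imwrite("pics/near3.png",np.hstack([a,b]))
Rt=Rheat();go(np.array(H)-Rt[:,2]*126,Rt)
```

```text
{'clock': np.float64(6.25), 'position': array([473.95 ,   4.456, 289.456]), 'ee_rot': array([ 0.717, -0.628,  0.199, -0.227]), 'contact_force': array([-0.162, -1.001, -1.876]), 'wrist_torque': array([-0.202,  1.435,  0.008]), 'gripper_width': np.float64(22.675), 'grasp_force': np.float64(59.343), 'joints': array([ 0.436, -0.213, -0.805,  0.433, -0.423, -0.651])}
scene [array([199.8, 228.3]), array([217. , 256.9]), array([166.1, 175.2])]
top [array([217.3, 248.3]), array([217. , 230.8]), array([218.7, 283.8])]
dr [-0.012  0.001 -0.004] slide [0.1 0.2 1.2]
```

View pics/near3.png

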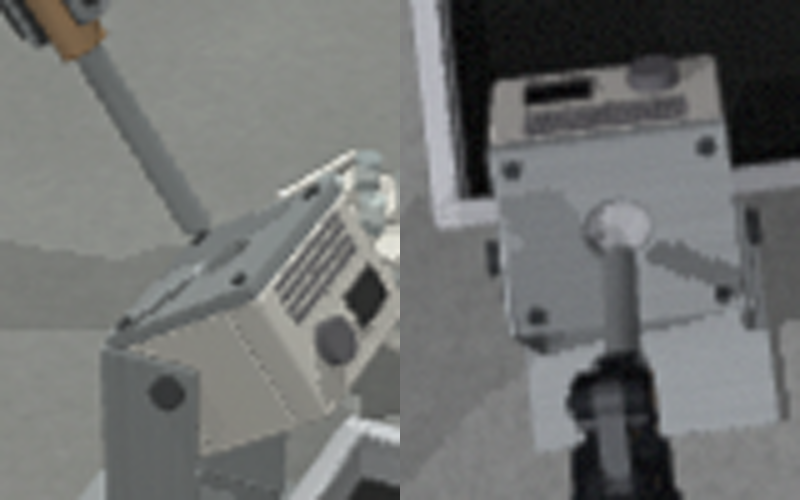

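The rod tip is at scene crop (200,232) and top crop (620,248), matching the projection. The hole is at (224,255) and (619,228), about 2 mm farther in +x than assumed. I'll correct for that and insert.

Run:
```python
from h import *
Rt=Rheat();go(np.array([548,14.3,185.5])-Rt[:,2]*106,Rt)
```

```text
dr [-0.012  0.001 -0.004] slide [ 0.1 -1.7 21.9]
```

Call:
step_arm --motion '[{"dr":[0,0,0],"slide":[0,-1.7,2],"jaw":10},{"dr":[0,0,0],"slide":[0,-1.7,6],"jaw":10},{"dr":[0,0,0],"slide":[0,-1.7,10],"jaw":10},{"dr":[0,0,0],"slide":[0,-1.7,14],"jaw":10},{"dr":[0,0,0],"slide":[0,-1.7,18],"jaw":10},{"dr":[0,0,0],"slide":[0,-1.7,22],"jaw":10},{"dr":[0,0,0],"slide":[0,-1.7,22],"jaw":10},{"dr":[0,0,0],"slide":[0,-1.7,22],"jaw":10}]'

```text
clock: 7.35
position: [487.8, 6.2, 271.7]
ee_rot: [0.717, -0.628, 0.198, -0.226]
contact_force: [0.2, -0.3, -1.3]
gripper_width: 22.8
grasp_force: 59.3
```

Run:
```python
from h import *
import cv2
st()
s=optics.get_image("scene");t=optics.get_image("top")
a=cv2.resize(s[130:230,240:320],None,fx=5,fy=5,interpolation=cv2.INTER_CUBIC)
b=cv2.resize(t[150:250,215:295],None,fx=5,fy=5,interpolation=cv2.INTER_CUBIC)
cv2.imwrite("pics/near4.png",np.hstack([a,b]))
```

```text
{'clock': np.float64(7.35), 'position': array([487.789,   6.248, 271.703]), 'ee_rot': array([ 0.717, -0.628,  0.198, -0.226]), 'contact_force': array([ 0.161, -0.299, -1.324]), 'wrist_torque': array([-0.181,  1.444,  0.03 ]), 'gripper_width': np.float64(22.776), 'grasp_force': np.float64(59.343), 'joints': array([ 0.41 , -0.163, -0.829,  0.48 , -0.348, -0.684])}
```

View pics/near4.png

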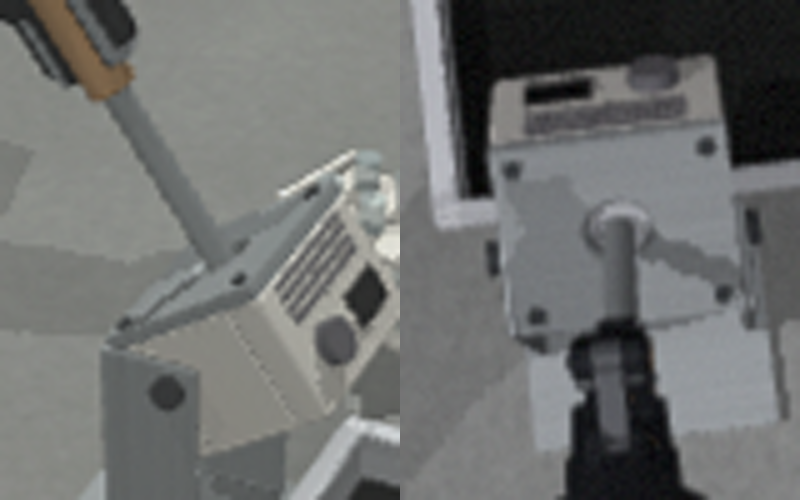

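The tip is just inside the hole: the shaft enters at scene crop (213,262), and the hole spans (197–250). The top view has it centred sideways, slightly low in-plane. Joint 5 is nearing its −0.16 limit, so I'll tilt the rod about 7° steeper within the hole's play.

Run:
```python
from h import *
def un(n,u,v):
    x,y=(240,130) if n=="scene" else (215,150); return np.array([(u+.5)/5-.5+x,(v+.5)/5-.5+y])
f=lambda p:np.r_[proj("top",p)-un("top",216.5,228),proj("scene",p)-un("scene",224,252),(p[2]-185)*.4]
r=least_squares(f,[546,14,185]);print(r.x,r.fun)
q=arm.read_state();p=q["position"];Rm=R.from_quat(q["ee_rot"]).as_matrix()
Rt=Rheat();H=np.array([548.5,14.5,185.5])
print("cur tip in heater(tool) axes",Rt.T@(p+111*Rm[:,2]-H), Rt.T@(p+111*Rm[:,2]-r.x))
R2=Rheat(a=np.radians(28)); cross=H-Rt[:,1]*2.5   # -y_t = x_h (forward-up)
go(cross-R2[:,2]*106,R2)
```

```text
[547.63062999  15.2460018  186.0801945 ] [-0.49074822 -0.26106609 -0.52620635  0.56202021  0.4320778 ]
cur tip in heater(tool) axes [0.14024936 0.58408503 5.14267291] [0.99464332 0.29176942 6.05564121]
dr [-0.882 -0.001 -0.004] slide [ -0.1 -16.1   0.7]
```

Call:
step_arm --motion '[{"dr":[-0.15,0,0],"slide":[0,-2.7,0],"jaw":10},{"dr":[-0.3,0,0],"slide":[0,-5.5,0],"jaw":10},{"dr":[-0.44,0,0],"slide":[0,-8,0.3],"jaw":10},{"dr":[-0.6,0,0],"slide":[0,-11,0.4],"jaw":10},{"dr":[-0.75,0,0],"slide":[0,-13.7,0.5],"jaw":10},{"dr":[-0.88,0,0],"slide":[0,-16,0.7],"jaw":10},{"dr":[-0.88,0,0],"slide":[0,-16,0.7],"jaw":10},{"dr":[-0.88,0,0],"slide":[0,-16,0.7],"jaw":10}]'

```text
clock: 8.45
position: [500.8, 7.9, 279.9]
ee_rot: [0.73, -0.639, 0.159, -0.182]
contact_force: [0.0, 1.1, -1.3]
gripper_width: 22.9
grasp_force: 59.3
```

Run:
```python
from h import *
st()
R2=Rheat(a=np.radians(28)); go(np.array([548.5,14.5,185.5])-Rheat()[:,1]*2.5-R2[:,2]*91,R2)
```

```text
{'clock': np.float64(8.45), 'position': array([500.8  ,   7.878, 279.918]), 'ee_rot': array([ 0.73 , -0.639,  0.159, -0.182]), 'contact_force': array([ 0.011,  1.103, -1.286]), 'wrist_torque': array([-0.164,  1.169,  0.011]), 'gripper_width': np.float64(22.928), 'grasp_force': np.float64(59.326), 'joints': array([ 0.414, -0.099, -0.627,  0.239, -0.584, -0.451])}
dr [ 0.004 -0.003 -0.005] slide [-0.3 -0.7 14.7]
```

Call:
step_arm --motion '[{"dr":[0,0,0],"slide":[0,-0.5,3],"jaw":10},{"dr":[0,0,0],"slide":[0,-0.5,6],"jaw":10},{"dr":[0,0,0],"slide":[0,-0.5,9],"jaw":10},{"dr":[0,0,0],"slide":[0,-0.5,12],"jaw":10},{"dr":[0,0,0],"slide":[0,-0.5,15],"jaw":10},{"dr":[0,0,0],"slide":[0,-0.5,18],"jaw":10},{"dr":[0,0,0],"slide":[0,-0.5,20],"jaw":10},{"dr":[0,0,0],"slide":[0,-0.5,20],"jaw":10}]'

```text
clock: 9.45
position: [511.9, 9.4, 265.5]
ee_rot: [0.73, -0.639, 0.161, -0.184]
contact_force: [-6.3, -1.2, 8.5]
gripper_width: 22.8
grasp_force: 60.7
```

Run:
```python
from h import *
st()
q=arm.read_state();p=q["position"];Rm=R.from_quat(q["ee_rot"]).as_matrix();Rt=Rheat()
print("tip heater-tool axes",Rt.T@(p+111*Rm[:,2]-[548.5,14.5,185.5]), "force tool axes",Rm.T@q["contact_force"])
```

```text
{'clock': np.float64(9.45), 'position': array([511.887,   9.388, 265.534]), 'ee_rot': array([ 0.73 , -0.639,  0.161, -0.184]), 'contact_force': array([-6.326, -1.232,  8.472]), 'wrist_torque': array([-0.224,  1.361,  0.009]), 'gripper_width': np.float64(22.777), 'grasp_force': np.float64(60.714), 'joints': array([ 0.404, -0.065, -0.643,  0.254, -0.529, -0.461])}
tip heater-tool axes [ 0.24158265 -2.64365751 23.47522434] force tool axes [  0.38567202   1.65077312 -10.50878061]
```

Call:
step_arm --motion '[{"dr":[0,0,0],"slide":[0,0,4],"jaw":10},{"dr":[0,0,0],"slide":[0,0,8],"jaw":10},{"dr":[0,0,0],"slide":[0,0,12],"jaw":10},{"dr":[0,0,0],"slide":[0,0,16],"jaw":10},{"dr":[0,0,0],"slide":[0,0,20],"jaw":10},{"dr":[0,0,0],"slide":[0,0,24],"jaw":10},{"dr":[0,0,0],"slide":[0,0,28],"jaw":10},{"dr":[0,0,0],"slide":[0,0,30],"jaw":10}]'

```text
clock: 10.45
position: [524.4, 11.0, 235.2]
ee_rot: [0.73, -0.64, 0.159, -0.181]
contact_force: [0.0, 0.3, -1.0]
gripper_width: 22.4
grasp_force: 59.4
```

```bash
cat > t.py <<'E'
from h import *
st()
q=arm.read_state();p=q["position"];Rm=R.from_quat(q["ee_rot"]).as_matrix();Rt=Rheat()
print("tip heater-tool axes",Rt.T@(p+111*Rm[:,2]-[548.5,14.5,185.5]), "force tool axes",Rm.T@q["contact_force"])
E
python3 t.py
```

```text
{'clock': np.float64(10.45), 'position': array([524.443,  11.012, 235.25 ]), 'ee_rot': array([ 0.73 , -0.64 ,  0.159, -0.181]), 'contact_force': array([ 0.021,  0.292, -1.   ]), 'wrist_torque': array([-0.073,  1.209, -0.014]), 'gripper_width': np.float64(22.367), 'grasp_force': np.float64(59.444), 'joints': array([ 0.39 , -0.006, -0.677,  0.283, -0.443, -0.485])}
tip heater-tool axes [ 0.3409128   5.11072589 55.45229276] force tool axes [-0.28729822  0.41530889  0.91171703]
```

Call:
step_arm --motion '[{"dr":[0,0,0],"slide":[0,0,4],"jaw":10},{"dr":[0,0,0],"slide":[0,0,8],"jaw":10},{"dr":[0,0,0],"slide":[0,0,12],"jaw":10},{"dr":[0,0,0],"slide":[0,0,16],"jaw":10},{"dr":[0,0,0],"slide":[0,0,20],"jaw":10},{"dr":[0,0,0],"slide":[0,0,24],"jaw":10},{"dr":[0,0,0],"slide":[0,0,28],"jaw":10},{"dr":[0,0,0],"slide":[0,0,28],"jaw":10}]'

```text
clock: 11.45
position: [537.8, 12.8, 211.2]
ee_rot: [0.73, -0.639, 0.159, -0.182]
contact_force: [-0.5, -0.3, -2.2]
gripper_width: 22.5
grasp_force: 59.4
```

```bash
python3 t.py
python3 - <<'E'
from h import *
import cv2
s=optics.get_image("scene");t=optics.get_image("top")
a=cv2.resize(s[130:310,220:400],(400,400),interpolation=cv2.INTER_CUBIC)
b=cv2.resize(t[90:240,200:350],(400,400),interpolation=cv2.INTER_CUBIC)
cv2.imwrite("pics/push.png",np.hstack([a,b]))
E
```

```text
{'clock': np.float64(11.45), 'position': array([537.773,  12.815, 211.166]), 'ee_rot': array([ 0.73 , -0.639,  0.159, -0.182]), 'contact_force': array([-0.466, -0.27 , -2.153]), 'wrist_torque': array([-0.153,  1.195, -0.035]), 'gripper_width': np.float64(22.518), 'grasp_force': np.float64(59.444), 'joints': array([ 0.375,  0.047, -0.705,  0.326, -0.361, -0.521])}
tip heater-tool axes [ 0.30601121  7.79664084 82.9099005 ] force tool axes [0.2058399  1.44894393 1.66859107]
```

View pics/push.png

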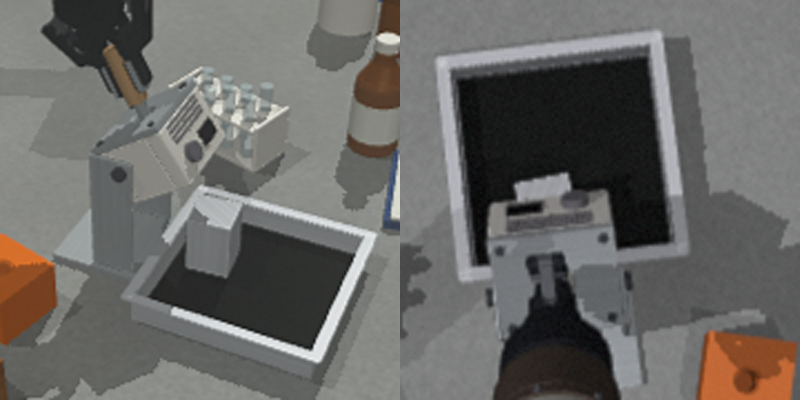

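The block stands in the tray at crop (215,235), clear of the heater. The rod was pushed to 83 mm. Now I'll withdraw it.

Call:
step_arm --motion '[{"dr":[0,0,0],"slide":[0,0,-15],"jaw":10},{"dr":[0,0,0],"slide":[0,0,-35],"jaw":10},{"dr":[0,0,0],"slide":[0,0,-55],"jaw":10},{"dr":[0,0,0],"slide":[0,0,-75],"jaw":10},{"dr":[0,0,0],"slide":[0,0,-100],"jaw":10},{"dr":[0,0,0],"slide":[0,0,-125],"jaw":10},{"dr":[0,0,0],"slide":[0,0,-145],"jaw":10},{"dr":[0,0,0],"slide":[0,0,-145],"jaw":10}]'

```text
clock: 12.55
position: [470.6, 4.2, 341.6]
ee_rot: [0.729, -0.639, 0.16, -0.184]
contact_force: [0.4, 0.1, -2.1]
gripper_width: 23.0
grasp_force: 59.3
```

```bash
python3 t.py; python3 -c "
from h import *
q=[-0.391,0.921,0,0];Rs=R.from_quat(q/np.linalg.norm(q)).as_matrix()
go([517.8,-288.7,260],Rs)"
```

```text
{'clock': np.float64(12.55), 'position': array([470.568,   4.188, 341.619]), 'ee_rot': array([ 0.729, -0.639,  0.16 , -0.184]), 'contact_force': array([ 0.355,  0.071, -2.054]), 'wrist_torque': array([-0.124,  1.198, -0.028]), 'gripper_width': np.float64(23.04), 'grasp_force': np.float64(59.345), 'joints': array([ 0.447, -0.208, -0.549,  0.21 , -0.769, -0.432])}
tip heater-tool axes [ -0.21397309 -12.10409168 -62.74426988] force tool axes [-0.01997439  0.65383587  1.9808307 ]
dr [-3.283  1.598  6.31 ] slide [296.7  31.2  75.4]
```

Call:
step_arm --motion '[{"dr":[-0.5,0.25,1.0],"slide":[45,5,5],"jaw":10},{"dr":[-1.1,0.53,2.1],"slide":[95,10,15],"jaw":10},{"dr":[-1.64,0.8,3.15],"slide":[145,15,35],"jaw":10},{"dr":[-2.2,1.07,4.2],"slide":[195,20,50],"jaw":10},{"dr":[-2.75,1.33,5.3],"slide":[245,26,62],"jaw":10},{"dr":[-3.28,1.6,6.31],"slide":[297,31,75],"jaw":10},{"dr":[-3.28,1.6,6.31],"slide":[297,31,75],"jaw":10},{"dr":[-3.28,1.6,6.31],"slide":[297,31,75],"jaw":10}]'

```text
clock: 13.55
position: [517.1, -289.6, 257.2]
ee_rot: [-0.39, 0.921, 0.0, -0.003]
contact_force: [-0.0, -0.6, -1.7]
gripper_width: 23.0
grasp_force: 59.5
```

```bash
cat > b.py <<'E'
from h import *
import sys
st()
q=[-0.391,0.921,0,0];Rs=R.from_quat(q/np.linalg.norm(q)).as_matrix()
go([517.8,-288.7,float(sys.argv[1])],Rs)
E
python3 b.py 180
```

```text
{'clock': np.float64(13.55), 'position': array([ 517.085, -289.602,  257.159]), 'ee_rot': array([-0.39 ,  0.921,  0.   , -0.003]), 'contact_force': array([-0.003, -0.649, -1.68 ]), 'wrist_torque': array([ 0.032,  0.009, -0.046]), 'gripper_width': np.float64(22.979), 'grasp_force': np.float64(59.46), 'joints': array([-0.236,  0.315, -0.031,  0.003, -1.23 , -0.534])}
dr [ 0.022 -0.038 -0.005] slide [-1.6 -0.1 77.2]
```

Call:
step_arm --motion '[{"dr":[0.02,-0.04,0],"slide":[-1.6,0,20],"jaw":10},{"dr":[0.02,-0.04,0],"slide":[-1.6,0,45],"jaw":10},{"dr":[0.02,-0.04,0],"slide":[-1.6,0,65],"jaw":10},{"dr":[0.02,-0.04,0],"slide":[-1.6,0,77],"jaw":10},{"dr":[0.02,-0.04,0],"slide":[-1.6,0,77],"jaw":10},{"dr":[0.02,-0.04,0],"slide":[-1.6,0,77],"jaw":10},{"dr":[0.02,-0.04,0],"slide":[-1.6,0,77],"jaw":10},{"dr":[0.02,-0.04,0],"slide":[-1.6,0,77],"jaw":10}]'

```text
clock: 14.55
position: [518.2, -288.6, 182.4]
ee_rot: [-0.391, 0.921, -0.001, 0.001]
contact_force: [0.4, -0.8, -1.7]
gripper_width: 22.7
grasp_force: 59.6
```

```bash
python3 b.py 165
```

```text
{'clock': np.float64(14.55), 'position': array([ 518.247, -288.583,  182.385]), 'ee_rot': array([-0.391,  0.921, -0.001,  0.001]), 'contact_force': array([ 0.441, -0.804, -1.71 ]), 'wrist_torque': array([ 0.004, -0.052,  0.075]), 'gripper_width': np.float64(22.689), 'grasp_force': np.float64(59.556), 'joints': array([-0.235,  0.368, -0.147, -0.   , -1.053, -0.533])}
dr [-0.018  0.012 -0.004] slide [ 0.4  0.3 17.4]
```

Now lower the tip slowly into the hole, about 10 mm deep at first.

Call:
step_arm --motion '[{"dr":[-0.02,0.01,0],"slide":[0.4,0,3],"jaw":10},{"dr":[-0.02,0.01,0],"slide":[0.4,0,6],"jaw":10},{"dr":[-0.02,0.01,0],"slide":[0.4,0,9],"jaw":10},{"dr":[-0.02,0.01,0],"slide":[0.4,0,12],"jaw":10},{"dr":[-0.02,0.01,0],"slide":[0.4,0,15],"jaw":10},{"dr":[-0.02,0.01,0],"slide":[0.4,0,18],"jaw":10},{"dr":[-0.02,0.01,0],"slide":[0.4,0,21],"jaw":10},{"dr":[-0.02,0.01,0],"slide":[0.4,0,21],"jaw":10}]'

```text
clock: 15.55
position: [517.6, -288.7, 160.5]
ee_rot: [-0.391, 0.921, 0.001, -0.001]
contact_force: [-0.1, 0.5, -2.4]
gripper_width: 23.1
grasp_force: 59.6
```

```bash
python3 b.py 123
```

```text
{'clock': np.float64(15.55), 'position': array([ 517.597, -288.725,  160.487]), 'ee_rot': array([-0.391,  0.921,  0.001, -0.001]), 'contact_force': array([-0.1  ,  0.538, -2.409]), 'wrist_torque': array([0.006, 0.035, 0.003]), 'gripper_width': np.float64(23.054), 'grasp_force': np.float64(59.555), 'joints': array([-2.36e-01,  3.90e-01, -1.73e-01, -1.00e-03, -1.01e+00, -5.32e-01])}
dr [ 0.013 -0.004 -0.004] slide [-0.2 -0.2 37.5]
```

Call:
step_arm --motion '[{"dr":[0,0,0],"slide":[0,0,6],"jaw":10},{"dr":[0,0,0],"slide":[0,0,12],"jaw":10},{"dr":[0,0,0],"slide":[0,0,18],"jaw":10},{"dr":[0,0,0],"slide":[0,0,24],"jaw":10},{"dr":[0,0,0],"slide":[0,0,30],"jaw":10},{"dr":[0,0,0],"slide":[0,0,35],"jaw":10},{"dr":[0,0,0],"slide":[0,0,37.5],"jaw":10},{"dr":[0,0,0],"slide":[0,0,37.5],"jaw":10}]'

```text
clock: 16.55
position: [517.7, -288.8, 123.2]
ee_rot: [-0.391, 0.921, 0.001, -0.0]
contact_force: [0.3, 0.4, -2.6]
gripper_width: 22.5
grasp_force: 59.6
```

```bash
python3 b.py 121
```

```text
{'clock': np.float64(16.55), 'position': array([ 517.692, -288.768,  123.193]), 'ee_rot': array([-0.391,  0.921,  0.001, -0.   ]), 'contact_force': array([ 0.258,  0.416, -2.597]), 'wrist_torque': array([ 0.014,  0.021, -0.012]), 'gripper_width': np.float64(22.484), 'grasp_force': np.float64(59.555), 'joints': array([-0.236,  0.428, -0.217, -0.   , -0.927, -0.532])}
dr [ 0.01  -0.003 -0.003] slide [-0.1 -0.   2.2]
```

Call:
step_arm --motion '[{"dr":[0,0,0],"slide":[0,0,1],"jaw":10},{"dr":[0,0,0],"slide":[0,0,2],"jaw":10},{"dr":[0,0,0],"slide":[0,0,2],"jaw":10},{"dr":[0,0,0],"slide":[0,0,2],"jaw":35},{"dr":[0,0,0],"slide":[0,0,2],"jaw":60},{"dr":[0,0,0],"slide":[0,0,2],"jaw":85},{"dr":[0,0,0],"slide":[0,0,2],"jaw":85},{"dr":[0,0,0],"slide":[0,0,2],"jaw":85}]'

```text
clock: 17.55
position: [517.8, -288.7, 121.4]
ee_rot: [-0.391, 0.921, 0.0, -0.0]
contact_force: [0.2, 0.7, 0.6]
gripper_width: 85.1
grasp_force: 0.0
```

Call:
step_arm --motion '[{"dr":[0,0,0],"slide":[0,0,0],"jaw":85},{"dr":[0,0,0],"slide":[0,0,0],"jaw":85},{"dr":[0,0,0],"slide":[0,0,-20],"jaw":85},{"dr":[0,0,0],"slide":[0,0,-45],"jaw":85},{"dr":[0,0,0],"slide":[0,0,-80],"jaw":85},{"dr":[0,0,0],"slide":[0,0,-130],"jaw":85},{"dr":[0,0,0],"slide":[0,0,-170],"jaw":85},{"dr":[0,0,0],"slide":[0,0,-170],"jaw":85}]'

```text
clock: 18.55
position: [519.4, -289.6, 295.7]
ee_rot: [-0.391, 0.921, -0.002, 0.003]
contact_force: [1.0, 1.0, 0.2]
gripper_width: 84.9
grasp_force: 0.0
```

Run:
```python
from h import *
import cv2
st(); cv2.imwrite("pics/final.png",cv2.resize(optics.get_image("scene"),(800,600),interpolation=cv2.INTER_CUBIC))
```

```text
{'clock': np.float64(18.55), 'position': array([ 519.406, -289.558,  295.668]), 'ee_rot': array([-0.391,  0.921, -0.002,  0.003]), 'contact_force': array([0.959, 1.048, 0.211]), 'wrist_torque': array([ 0.041,  0.039, -0.008]), 'gripper_width': np.float64(84.871), 'grasp_force': np.float64(0.0), 'joints': array([-2.360e-01,  2.920e-01,  3.300e-02,  1.000e-03, -1.304e+00,
       -5.320e-01])}
```

View pics/final.png

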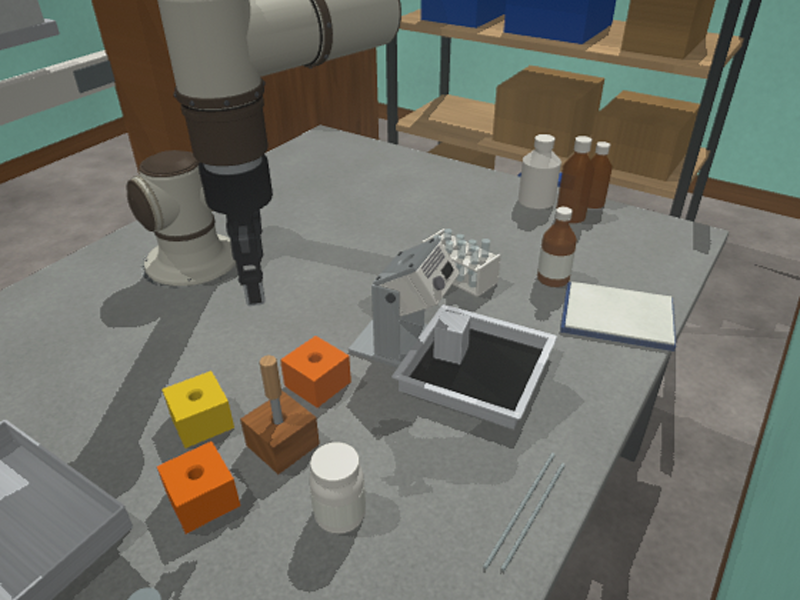

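The final picture shows the rod upright in the wooden stand at (270,385), the block in the tray at (452,337), the bystanders in place and the gripper clear.

```bash
python3 -c "
from bench import arm
print(arm.job_done())"
```

```text
the job is handed in; nothing more can be done
None
```

The block is pushed out and standing in the tray, the rod is back upright in its wooden stand and released, and the rack, bottle and jar are still in place; I handed the job in at about 18.6 s.

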